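# Load a die plate and slide its tray into the tooling rack

## Robot

A 6-joint arm with a two-finger parallel gripper is mounted at the origin on the work surface. World frame = base frame: x ahead of the robot, y to its left, z up, the work surface at z = 0. Lengths are in m, angles in rad, forces in N, time in s.
With the tool pointing down it reaches from about 0.225 to 0.875 m from the base axis. Payload 3.4 kg.
Tool frame: the origin (TCP) lies midway between the tips of the shut fingers; the grasp point (between the pads) lies 19 mm behind it (manip.grasp_offset is the distance from the TCP to the grasp point, in m); x points along the fingers, y is the direction in which the jaws open and shut, and the axes are right-handed (so a half turn about x gives the same grasp; the last joint's range is limited). The gripper opens to 85 mm and grips with 20 to 120 N. Pads are 22 mm wide; open, the fingers measure 114 mm over their backs; the gripper's body (76 mm by 85 mm) begins 54 mm behind the grasp point. The pads swing forward as they close: fully open they stand 13 mm farther back than shut.
Start: joints at [1.074, 0.276, 1.505, -0, 1.361, -0.121], TCP at [0.211, 0.535, 0.231] pointing down, gripper open.
Joint ranges: [-2.89, 2.89], [-0.75, 2.08], [0.22, 2.7], [-1.18, 4.32], [0.11, 2.71], [-2.7, 2.7]. Speed limits (rad/s): [2.57, 2.57, 3.14, 3.14, 3.14, 3.14].

## Interface

Orientations are given as a unit quaternion [w, x, y, z].
In Python, from rig import manip gives the robot as it stands.
- The arm moves only by the shell command python3 -m creep 'ROWS' [OPENING] [FORCE]. ROWS is a JSON object of lists of equal length, an entry for each row: "delta_pos": the shift along the tool's x, y, z in cm, a list of three; "dr": the turn, a rotation vector about the tool's x, y, z in rad, a list of three. In form: {"delta_pos": [[dx, dy, dz], ...], "dr": [[rx, ry, rz], ...]}. A call has 1 to 10 rows; each row is the pose to reach, as a shift and turn from the pose commanded when the call began, along the tool's axes at that moment; what a row does not reach only later rows make up. A row lasts 1/10 s, in which the tool goes at most 50 mm and 8.59 degrees, less where a joint would pass 70% of its speed; a pose out of reach is approached as far as the arm can. A call with a gripper value outside its range is refused whole. OPENING is the opening, from -1 (shut) to 1 (fully open), set as the call begins (- or left out, the last holds). The fingers move at their own pace and stop on an object; FORCE is the grip in N (left out, the last holds). Time passes only in rows, so rows that repeat a pose let the fingers close. It gives the time, the measured TCP pose, the force and the opening at its end, in the units of the state.
- manip.get_state(): the state, without advancing time (a new reading comes with each control period).
- manip.get_image(name): name is "scene" or "top" or "wrist"; returns a dict with "pixels" (400x640x3 uint8, blue, green, red), "depth" (400x640 float32, m along the optical axis (not along the pixel's ray), 0 where there is no reading), "intrinsics" (3x3 intrinsics, pixels), "k1" (the pictures are not rectified: a ray, as slopes to the right and down, at radius r is drawn at 1 + k1 r^2 times it, then the intrinsics apply), "rvec" (rotation vector, rad) and "tvec" (3), from world to camera coordinates, as OpenCV has them. Camera axes: x right, y down, z forward; pixel columns grow to the right and rows downward; lengths in m; the calibration is good to about 2 mm. A picture is of the moment at which its call begins.
- manip.sign_off(): hands the job in, once; it reports no verdict.
The state is a dict: "clock": time; "qpos": joint angles; "qd": joint speeds; "effort": joint torques, N m; "position": TCP position; "ee_rot": TCP orientation; "contact_force": force on the tool from outside, world axes, zero at the start; "moment": the same for the moment, N m; "width": finger opening in m.
Only numpy, scipy, OpenCV 4.12 (cv2) and the standard library are available. Lean on these libraries where they do the work, as an engineer would, in place of code of your own. Each camera call takes 0.05 s, during which the arm holds its last target. There are 200 camera calls.

## Task

Where the tray lies on the bench, fit the die plate fully down over the tray's two dowel pins and let go of it. Then, keeping it level, set the loaded tray down on the sill in front of the rack's empty bay, nose towards the bay, and let go; last, slide the tray along the sill into that bay until it is fully home against the end stop, with the die plate still seated, and leave it. Do not disturb the other things on the bench.

Things in the scene. Friction and masses are not known exactly. Their poses are not given: they have to be found in the camera images.
- tray: Loose aluminium tooling tray, 180 mm long (x), 62 mm wide (y), about 0.35 kg, with brass pins and an orange tab. Origin: centre of its underside, z up; the +x end is the nose, which enters the rack first. Floor 12 mm thick; walls 26 mm tall from x = -50 to +90 mm can be gripped across the 62 mm width (loaded balance point about x = +10 mm).
- tray_seat (a point): Tray floor midway between the two pins (tray x = +20 mm, y = 0, 12 mm above its underside), axes as the tray's: the seated die plate's origin comes here. The brass pins, 10 mm in diameter with tapered tips, stand at x = +44 and -44 mm from here and rise 22 mm above the floor.
- tray_tab (a point): In the tray's upright orange tab, at tray x = -79 mm, y = 0, 38 mm above the underside. The tab is 18 mm thick (along tray x), 30 mm wide (along y), 12 to 50 mm above the underside, on a 44 mm wide, 12 mm thick tongue behind the walls; it can be pinched from above across its 30 mm.
- die_plate: Loose dark steel plate, 116 mm long (x), 46 mm wide (y), 14 mm thick, about 0.35 kg. Origin: centre of the underside, z up. On top a yellow block to grip it by, 50 mm along x, 36 mm along y, 14 to 34 mm above the underside. Two 13 mm through holes at x = +44 and -44 mm, y = 0; fits either way round. Seated, its top is level with the tray walls, pins 8 mm out.
- rack: Fixed dark rack with two covered bays; the one at the origin is empty, the one at y = -120 mm holds a tray. Origin: bench level, middle of the empty bay's mouth; +x points into the bay, z up. Bay 70 mm wide, 56 mm high inside, end stop at x = +132 mm; roof top 70 mm above the bench, slit 24 mm wide along its middle. Yellow guides flare out to x = -18 mm.
- rack_sill (a point): On the open sill in front of the empty bay's mouth, 100 mm out on its centre line, axes as the rack's. Sill and bay floor are level, 8 mm above the bench; the sill is 110 mm wide, from rack x = -195 mm to 0. With the tray's origin here its nose is 10 mm short of the mouth.
- rack_home (a point): On the bay's floor, 40 mm inside the mouth on its centre line, axes as the rack's. With its nose against the end stop the tray's origin lies 2 mm past here (+x), and the tab stands 37 mm in front of the mouth.
- punch: Bystander, not to be disturbed: steel punch holder, a stepped round post 52 mm in diameter and 75 mm tall. Origin: centre of its underside.
- die_ring: Bystander, not to be disturbed: dark round die, 60 mm in diameter, 24 mm tall. Origin: centre of its underside.
- oil: Bystander, not to be disturbed: white plastic bottle with red cap, 60 mm in diameter, 150 mm tall. Origin: centre of its underside.
- wrench: Bystander, not to be disturbed: steel wrench lying flat, 180 mm long. Origin: about its middle.
- stack: Bystander, not to be disturbed: steel die stack, 76 mm in diameter, 50 mm tall. Origin: centre of its underside.
- driver: Bystander, not to be disturbed: screwdriver lying flat, 160 mm long. Origin: about its middle.
Things that resemble listed ones, but are neither listed nor needed, are in the scene too. What is shaped like the die_plate but turquoise is not meant.

How it is judged:
By the outcome, as a careful person would: the job done as asked, in the order asked, and still so for the second after the job is handed in, with the robot touching nothing.
It also fails if it takes over 72 s, if anything falls off the work surface, if the arm or the gripper's body presses on something with over 40 N, if the wrist force passes 120 N, or if a joint passes its speed limit or range.

## Working session

There is one attempt and no reset: what is moved stays moved. The work goes in short steps, Python scripts to look and compute and a shell command to move; the robot and the scene stay as the last step left them, time stands still between calls to the robot, and variables do not carry over. Pictures are saved under pics/ and viewed, about 8 in all and at most 12, crops included, and the job is handed in when it is done.

```bash
ls; mkdir -p pics
cat > h.py <<'E'
import numpy as np, cv2
from rig import manip
from scipy.spatial.transform import Rotation as R
def rot(q): return R.from_quat([q[1],q[2],q[3],q[0]]).as_matrix()
def cam(n):
    d=manip.get_image(n); d={k:(np.array(v) if not isinstance(v,(int,float)) else v) for k,v in d.items()}
    d['R']=cv2.Rodrigues(d['rvec'].astype(float))[0]; d['C']=-d['R'].T@d['tvec'].reshape(3); return d
def slopes(d,uv):
    K=d['intrinsics']; p=(np.atleast_2d(uv)-[K[0,2],K[1,2]])/[K[0,0],K[1,1]]
    s=p.copy()
    for _ in range(20): s=p/(1+d['k1']*(s**2).sum(1,keepdims=True))
    return s
def plane(d,uv,z):
    s=slopes(d,uv); w=np.c_[s,np.ones(len(s))]@d['R']
    return d['C']+w*((z-d['C'][2])/w[:,2:])
def pts(d):
    h,w=d['depth'].shape; v,u=np.mgrid[:h,:w]; s=slopes(d,np.c_[u.ravel(),v.ravel()].astype(float))
    P=np.c_[s,np.ones(len(s))]*d['depth'].ravel()[:,None]
    return ((P-d['tvec'].reshape(3))@d['R']).reshape(h,w,3)
def proj(d,X):
    c=np.atleast_2d(X)@d['R'].T+d['tvec'].reshape(3); s=c[:,:2]/c[:,2:]; s=s*(1+d['k1']*(s**2).sum(1,keepdims=True))
    K=d['intrinsics']; return s*[K[0,0],K[1,1]]+[K[0,2],K[1,2]]
def rel(target,yaw=None):
    """shift in tool axes (cm) from the measured pose to world target TCP; dr"""
    s=manip.get_state(); M=rot(s['ee_rot']); return M.T@(np.array(target)-s['position'])*100
E
python3 - <<'E'
from h import *
s=manip.get_state(); print({k:np.round(v,3) for k,v in s.items()}); print(rot(s['ee_rot']).round(3), manip.grasp_offset)
for n in('top','scene'):
    d=cam(n); cv2.imwrite(f'pics/{n}0.png',d['pixels']); print(n,d['C'].round(3),d['k1'],d['R'].round(2).tolist(),(d['depth']>0).mean()); np.save(f'pics/{n}0.npy',d,allow_pickle=True)
E
```

```text
pics
{'clock': np.float64(0.0), 'qpos': array([ 1.074,  0.277,  1.506, -0.   ,  1.361, -0.121]), 'qd': array([ 0.001,  0.001, -0.   , -0.001,  0.001, -0.002]), 'effort': array([-2.0000e-03, -4.1678e+01, -2.4581e+01, -0.0000e+00,  1.1000e-02,
       -0.0000e+00]), 'position': array([0.211, 0.534, 0.23 ]), 'ee_rot': array([ 0.694,  0.131,  0.695, -0.133]), 'contact_force': array([-1.573, -0.445,  0.089]), 'moment': array([0.063, 0.021, 0.097]), 'width': np.float64(0.086)}
[[-0.001  0.367  0.93 ]
 [-0.002  0.93  -0.367]
 [-1.    -0.002 -0.   ]] 0.0187
top [ 0.417 -0.048  1.184] -0.05309213585841058 [[0.03, -1.0, -0.02], [-0.99, -0.02, -0.1], [0.1, 0.02, -0.99]] 0.99602734375
scene [ 1.376 -0.676  0.76 ] -0.12989606236602658 [[0.6, 0.8, -0.02], [0.43, -0.34, -0.84], [-0.68, 0.49, -0.55]] 0.9957734375
```

View pics/top0.png

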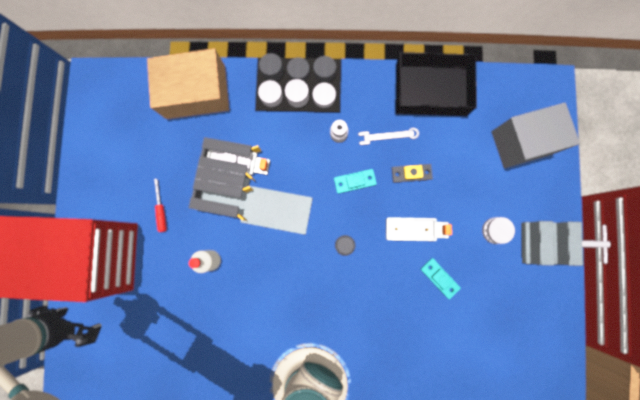

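View pics/scene0.png

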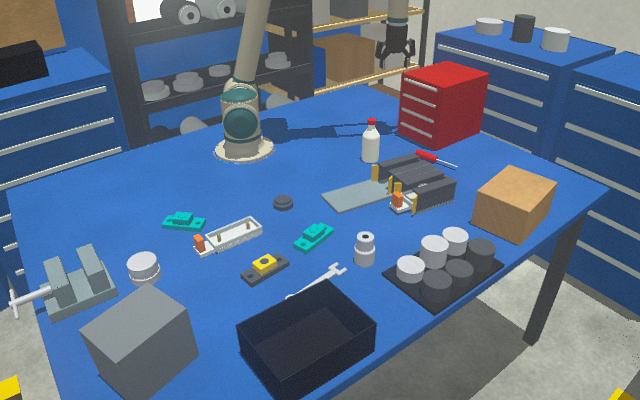

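The top view shows the die plate at (412,173), the tray at (415,230) with its tab on the right at (448,230), so the nose points left. The rack is around (225,178), with its empty bay at about (222,205) and the sill at (275,208). A turquoise decoy lies close to each. Next I'll measure these.

Run:
```python
from h import *
for n in('top','scene'):
    d=np.load(f'pics/{n}0.npy',allow_pickle=True).item(); P=pts(d); px=d['pixels']; hsv=cv2.cvtColor(px,cv2.COLOR_BGR2HSV)
    H,S,V=[hsv[...,i].astype(int) for i in range(3)]
    z=P[...,2]
    def blob(m,lo,name):
        nn,l,st,c=cv2.connectedComponentsWithStats(m.astype(np.uint8))
        for i in range(1,nn):
            if st[i,4]>=lo:
                q=P[l==i]; r=cv2.minAreaRect(q[:,:2].astype(np.float32)*1000)
                print(n,name,c[i].round(1),st[i,4],'med',np.median(q,0).round(4),'rect',np.round(r[0],1),np.round(r[1],1),round(r[2],1))
    ws=(P[...,0]>.15)&(P[...,0]<.9)&(abs(P[...,1])<.62)
    blob((H>20)&(H<32)&(S>130)&(V>100)&ws&(z<.12),8,'yellow')
    blob((H>=5)&(H<18)&(S>150)&(V>120)&ws&(z<.12),8,'orange')
    blob((S<60)&(V>120)&ws&(z<.07)&(z>.003),150,'light')
    blob((S<90)&(V<90)&ws&(z<.1)&(z>.004),60,'dark')
    if n=='top': blob((z>.06)&(z<.078)&ws,150,'roof')
```

```text
top yellow [255.  148.8] 23 med [0.6694 0.1726 0.0491] rect [669.  173.6] [ 2.  17.4] 19.1
top yellow [409.2 175.1] 37 med [ 0.5999 -0.2661  0.0292] rect [ 603.5 -278.4] [52.5 24.8] 59.3
top yellow [248.1 175.3] 11 med [0.5899 0.1895 0.0627] rect [589.7 187.5] [16.5  3.9] 57.6
top yellow [246.3 188.6] 22 med [0.5521 0.1919 0.0598] rect [553.  191.8] [ 6.5 17.5] 19.1
top yellow [240.  216.5] 12 med [0.4719 0.2065 0.0607] rect [470.3 205.1] [13.  4.] 51.9
top yellow [447.7 228.6] 15 med [ 0.4539 -0.3813  0.0508] rect [ 451.2 -381.2] [ 5.2 17.2] 87.2
top orange [264.9 165.9] 15 med [0.6198 0.1418 0.0504] rect [619. 142.] [ 3.5 20.5] 74.1
top orange [444.6 229.6] 17 med [ 0.4484 -0.3732  0.0454] rect [ 449.8 -373.7] [19.9  3.5] 2.2
top light [296.4  91.4] 538 med [0.8398 0.0577 0.0606] rect [853.1  62.9] [87.3 74.2] 4.0
top light [269.8  92.2] 496 med [0.8407 0.1375 0.048 ] rect [852.6 143. ] [86.1 74.9] 2.5
top light [323.7  93.9] 471 med [ 0.842  -0.0219  0.0368] rect [850.7 -20.2] [82. 70.] 1.2
top light [386.7 135.5] 361 med [ 0.7282 -0.2107  0.0069] rect [ 726.2 -217.6] [ 38.1 174.6
[... 3005 characters left out ...]
18.2 276.7] [140.2  72.1] 83.6
scene dark [421.3 182.2] 185 med [0.6163 0.2525 0.0465] rect [621.4 259.2] [137.1  34.7] 80.1
scene dark [435.3 196.4] 555 med [0.685  0.2486 0.0402] rect [686.8 249. ] [138.6  12.9] 79.4
scene dark [457.7 255.5] 100 med [0.8722 0.1204 0.0078] rect [864.2 133.5] [44.5 99.4] 31.8
scene dark [402.  282.1] 399 med [ 0.8606 -0.057   0.0077] rect [849.8 -44.3] [99.3 56.5] 1.0
scene dark [308.6 319.5] 1476 med [ 0.8097 -0.3018  0.0067] rect [ 848.  -327.8] [180.9 102.3] 89.8
scene dark [289.6 351.5] 507 med [ 0.8646 -0.3773  0.005 ] rect [ 850.5 -379.5] [150.9  98.7] 89.9
scene dark [280.9 368.4] 120 med [ 0.8842 -0.4132  0.0049] rect [ 876.7 -414.9] [60.7 27.7] 26.9
```

```bash
python3 -m creep '{"delta_pos":[[-12,-65,60],[-12,-65,60],[-12,-65,60],[-12,-65,60],[-12,-65,60],[-12,-65,60],[-12,-65,60],[-12,-65,60],[-12,-65,60],[-12,-65,60]],"dr":[[1.05,0,0],[1.05,0,0],[1.05,0,0],[1.05,0,0],[1.05,0,0],[1.05,0,0],[1.05,0,0],[1.05,0,0],[1.05,0,0],[1.05,0,0]]}'
cat >> h.py <<'E'
def go(x,y,z,yaw=None):
    """print delta_pos (cm) and dr to bring the TCP to x,y,z with tool x down and tool y at yaw (deg)"""
    s=manip.get_state(); M=rot(s['ee_rot']); 
    if yaw is None: dr=None
    else:
        best=None
        for a in (yaw,yaw+180):
            t=np.radians(a); X=np.array([0,0,-1.]);Y=np.array([np.cos(t),np.sin(t),0]);T=np.c_[X,Y,np.cross(X,Y)]
            v=R.from_matrix(M.T@T).as_rotvec()
            if best is None or np.linalg.norm(v)<np.linalg.norm(best): best=v
        dr=best.round(4).tolist()
    print('d',(M.T@(np.array([x,y,z])-s['position'])*100).round(2).tolist(),'dr',dr,'pos',np.round(s['position'],4),'yawY',np.degrees(np.arctan2(M[1,1],M[0,1])).round(2),'F',np.round(s['contact_force'],1),'w',round(float(s['width']),4),'t',round(float(s['clock']),2))
E
python3 -c "
from h import *; go(.53,-.29,.35,8)"
```

```text
clock: 1.1
position: [0.39, 0.071, 0.2987]
ee_rot: [0.535, 0.463, 0.535, -0.462]
contact_force: [0.5, 0.6, 0.4]
width: 0.0854
d [-5.14, 8.64, 37.74] dr [0.0054, -0.0003, -0.0004] pos [0.39   0.071  0.2987] yawY 8.31 F [0.5 0.6 0.4] w 0.0854 t 1.1
```

```bash
python3 -m creep '{"delta_pos":[[-5,8.6,37],[-5,8.6,37],[-5,8.6,37],[-5,8.6,37],[-5,8.6,37],[-5,8.6,37],[-5,8.6,37],[-5,8.6,37],[-5,8.6,37],[-5,8.6,37]],"dr":[[0,0,0],[0,0,0],[0,0,0],[0,0,0],[0,0,0],[0,0,0],[0,0,0],[0,0,0],[0,0,0],[0,0,0]]}'
python3 -c "
from h import *; go(.53,-.29,.35,8)
d=cam('wrist'); np.save('pics/w1.npy',d,allow_pickle=True); cv2.imwrite('pics/w1.png',d['pixels']); print(d['C'],d['R'])"
```

```text
clock: 2.1
position: [0.5283, -0.2811, 0.3473]
ee_rot: [0.534, 0.463, 0.536, -0.463]
contact_force: [-0.4, -0.2, -0.3]
width: 0.0854
d [-0.27, 0.04, 0.91] dr [0.0042, -0.0023, 0.0016] pos [ 0.5283 -0.2811  0.3473] yawY 8.24 F [-0.4 -0.2 -0.3] w 0.0854 t 2.1
[ 0.51803692 -0.21064963  0.49118545] [[ 9.89926433e-01  1.41581419e-01 -5.99552983e-04]
 [ 1.35918305e-01 -9.49127516e-01  2.84047837e-01]
 [ 3.96468436e-02 -2.81267952e-01 -9.58809922e-01]]
```

View pics/w1.png

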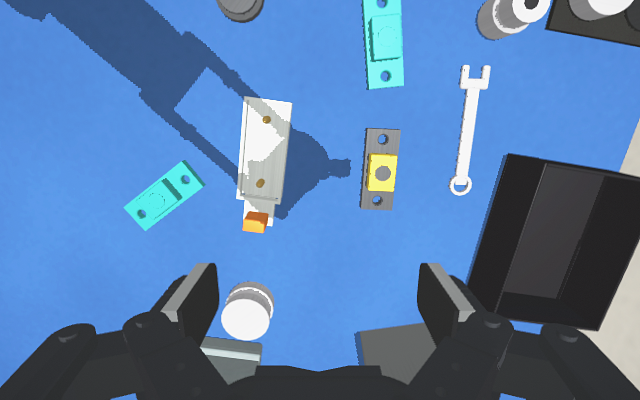

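The wrist view shows the die plate at (381,170) with holes at (383,139) and (377,200). The tray pins are at (267,119) and (260,183), and the tab is at (256,221). I'll measure both from this view.

```bash
cat > m.py <<'E'
from h import *
import sys
def rect(P,m,name,z=None,d=None):
    if d is not None:
        v,u=np.nonzero(m); q=plane(d,np.c_[u,v].astype(float),z)
    else: q=P[m]
    r=cv2.minAreaRect(q[:,:2].astype(np.float32)*1000); print(name,m.sum(),'c',np.round(r[0],1),'s',np.round(r[1],1),'a',round(r[2],2),'zmed',np.median(q[:,2]).round(4),'mean',q.mean(0).round(4))
def big(m):
    n,l,st,c=cv2.connectedComponentsWithStats(m.astype(np.uint8)); return l==1+np.argmax(st[1:,4])
E
python3 - <<'E'
from m import *
d=np.load('pics/w1.npy',allow_pickle=True).item(); P=pts(d); X,Y,Z=[P[...,i] for i in range(3)]
hsv=cv2.cvtColor(d['pixels'],cv2.COLOR_BGR2HSV);H,S,V=[hsv[...,i].astype(int) for i in range(3)]
b=(abs(X-.618)<.06)&(abs(Y+.286)<.09)
print('bench z near', np.median(Z[(H>100)&(H<120)&(S>100)]))
rect(P,big(b&(Z>.029)&(Z<.04)),'block depth')
rect(P,big(b&(Z>.029)&(Z<.04)),'block cast',.034,d)
rect(P,big(b&(Z>.010)&(Z<.05)),'plate depth')
pm=big(b&(Z>.010)&(Z<.018)); rect(P,pm,'plate cast',.014,d)
t=(abs(X-.45)<.05)&(abs(Y+.3)<.12)
rect(P,t&(Z>.022)&(Z<.03),'walls depth'); rect(P,t&(Z>.022)&(Z<.03),'walls cast',.026,d)
rect(P,t&(Z>.006)&(Z<.06),'tray all')
rect(P,big((H>3)&(H<22)&(S>140)&t&(Z>.046)),'tab top'); 
g=(H>8)&(H<28)&(S>100)&(V>60)&t&(Z>.014)&(Z<.042)&(Y>-.36)
n,l,st,c=cv2.connectedComponentsWithStats(g.astype(np.uint8))
for i in range(1,n):
    if st[i,4]>5:
        q=P[l==i]; k=q[:,2]>.03; print('pin',c[i].round(1),st[i,4],q.mean(0).round(4),q[:,2].max().round(4),'tip',q[k].mean(0).round(4),plane(d,c[i],.028).round(4))
E
```

```text
bench z near 0.001094840408532755
block depth 969 c [ 617.3 -287.1] s [36.  50.2] a 5.74 zmed 0.0353 mean [ 0.6168 -0.2862  0.0352]
block cast 969 c [ 616.9 -286.8] s [36.9 50.4] a 5.51 zmed 0.034 mean [ 0.617  -0.2864  0.034 ]
plate depth 2549 c [ 617.5 -287.1] s [ 46.6 116.4] a 5.45 zmed 0.0161 mean [ 0.6154 -0.2841  0.023 ]
plate cast 1495 c [ 617.4 -287.2] s [ 47.1 116.9] a 5.53 zmed 0.014 mean [ 0.615 -0.283  0.014]
walls depth 1050 c [ 451.8 -300. ] s [ 62.6 174.3] a 0.37 zmed 0.0269 mean [ 0.4507 -0.2859  0.0267]
walls cast 1050 c [ 451.8 -300.1] s [ 62.7 174.4] a 0.22 zmed 0.026 mean [ 0.4506 -0.286   0.026 ]
tray all 5685 c [ 451.8 -302.9] s [ 62.7 180.1] a 0.3 zmed 0.0136 mean [ 0.4513 -0.2958  0.0184]
tab top 66 c [ 455.4 -376.1] s [14.5 30.7] a 59.57 zmed 0.0496 mean [ 0.4565 -0.3759  0.0493]
pin [266.3 119.1] 45 [ 0.4533 -0.2382  0.0302] 0.0368 tip [ 0.4527 -0.2386  0.0331] [[ 0.453  -0.2383  0.028 ]]
pin [260.1 182.6] 44 [ 0.4532 -0.3249  0.0293] 0.0368 tip [ 0.4527 -0.3257  0.0332] [[ 0.453  -0.3252  0.028 ]]
```

```bash
python3 -c "
from h import *; go(.6173,-.2871,.06,5.5)"
```

```text
d [28.76, 8.76, 2.04] dr [0.0489, -0.002, 0.0013] pos [ 0.5281 -0.2801  0.3477] yawY 8.3 F [-0.5  0.9 -0.7] w 0.0855 t 2.15
```

```bash
python3 -m creep '{"delta_pos":[[10,8.8,2],[28.7,8.8,2],[28.7,8.8,2],[28.7,8.8,2],[28.7,8.8,2],[28.7,8.8,2],[28.7,8.8,2],[28.7,8.8,2],[28.7,8.8,2],[28.7,8.8,2]],"dr":[[0.05,0,0],[0.05,0,0],[0.05,0,0],[0.05,0,0],[0.05,0,0],[0.05,0,0],[0.05,0,0],[0.05,0,0],[0.05,0,0],[0.05,0,0]]}' 0.5 40
python3 -c "
from h import *; go(.6173,-.2871,.015,5.5); go(.6173,-.2871,.015,5.5)"
```

```text
clock: 3.15
position: [0.62, -0.2886, 0.0652]
ee_rot: [0.525, 0.476, 0.521, -0.475]
contact_force: [0.0, -0.1, 0.2]
width: 0.0639
d [5.02, -0.28, -0.19] dr [-0.0008, 0.0034, -0.0047] pos [ 0.62   -0.2886  0.0652] yawY 5.46 F [ 0.  -0.1  0.2] w 0.0639 t 3.15
d [5.02, -0.28, -0.19] dr [-0.0008, 0.0034, -0.0047] pos [ 0.62   -0.2886  0.0652] yawY 5.46 F [ 0.  -0.1  0.2] w 0.0639 t 3.15
```

```bash
python3 -m creep '{"delta_pos":[[2,-0.2,-0.1],[3,-0.2,-0.1],[3,-0.2,-0.1],[3,-0.2,-0.1]],"dr":[[0,0,0],[0,0,0],[0,0,0],[0,0,0]]}'
python3 -c "
from h import *; go(.6173,-.2871,.015,5.5)"
```

```text
clock: 3.55
position: [0.6168, -0.2874, 0.0324]
ee_rot: [0.524, 0.476, 0.523, -0.476]
contact_force: [0.3, 0.5, 0.7]
width: 0.064
d [1.74, 0.05, -0.03] dr [-0.0012, 0.0006, -0.001] pos [ 0.6168 -0.2874  0.0324] yawY 5.43 F [0.3 0.5 0.7] w 0.064 t 3.55
```

```bash
python3 -m creep '{"delta_pos":[[1,0,0],[1.7,0,0],[1.7,0,0],[1.7,0,0]],"dr":[[0,0,0],[0,0,0],[0,0,0],[0,0,0]]}'
python3 -c "
from h import *; go(.6173,-.2871,.015,5.5)"
python3 -m creep '{"delta_pos":[[0,0,0],[0,0,0],[0,0,0],[0,0,0],[0,0,0],[0,0,0]],"dr":[[0,0,0],[0,0,0],[0,0,0],[0,0,0],[0,0,0],[0,0,0]]}' -1 50
```

```text
clock: 3.95
position: [0.6163, -0.2869, 0.014]
ee_rot: [0.523, 0.476, 0.523, -0.476]
contact_force: [-1.2, 0.2, 0.6]
width: 0.0639
d [-0.1, 0.1, 0.03] dr [-0.001, -0.0006, 0.0006] pos [ 0.6163 -0.2869  0.014 ] yawY 5.44 F [-1.2  0.2  0.6] w 0.0639 t 3.95
clock: 4.55
position: [0.617, -0.2873, 0.0151]
ee_rot: [0.524, 0.476, 0.523, -0.476]
contact_force: [1.1, -0.8, 3.6]
width: 0.0352
```

```bash
python3 -m creep '{"delta_pos":[[-4,0,0],[-8,0,0],[-8,0,0],[-8,0,0],[-8,0,0]],"dr":[[0,0,0],[0,0,0],[0,0,0],[0,0,0],[0,0,0]]}'
python3 -c "
from h import *; go(.452,-.2825,.095,.3)"
```

```text
clock: 5.05
position: [0.6145, -0.2859, 0.0918]
ee_rot: [0.521, 0.475, 0.525, -0.476]
contact_force: [-0.6, -0.2, -3.8]
width: 0.0345
d [-0.24, -16.15, -1.88] dr [0.0898, -0.0032, 0.0048] pos [ 0.6145 -0.2859  0.0918] yawY 5.44 F [-0.6 -0.2 -3.8] w 0.0345 t 5.05
```

```bash
python3 -m creep '{"delta_pos":[[0,-5,-0.6],[0,-10,-1.2],[0,-16.2,-1.9],[0,-16.2,-1.9],[0,-16.2,-1.9],[0,-16.2,-1.9],[0,-16.2,-1.9],[0,-16.2,-1.9],[0,-16.2,-1.9]],"dr":[[0.03,0,0],[0.06,0,0],[0.09,0,0],[0.09,0,0],[0.09,0,0],[0.09,0,0],[0.09,0,0],[0.09,0,0],[0.09,0,0]]}'
python3 - <<'E'
from m import *
go(.452,-.2825,.055,.3)
d=cam('wrist'); np.save('pics/w2.npy',d,allow_pickle=True); cv2.imwrite('pics/w2.png',d['pixels'][:300])
E
```

```text
clock: 5.95
position: [0.4543, -0.2835, 0.0942]
ee_rot: [0.501, 0.499, 0.501, -0.498]
contact_force: [-0.1, 0.4, -2.2]
width: 0.0352
d [3.92, -0.23, -0.1] dr [0.0006, -0.0002, -0.0001] pos [ 0.4543 -0.2835  0.0942] yawY 0.34 F [-0.1  0.4 -2.2] w 0.0352 t 5.95
```

View pics/w2.png

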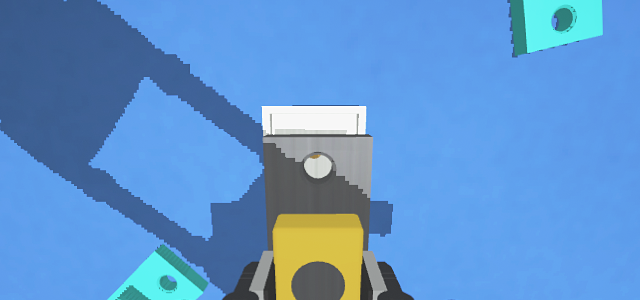

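The plate's front hole is at (318,165) with the gold pin tip at its upper rim (315,155). The tray nose edge is at row 106. I'll measure the plate in the hand against the tray.

Run:
```python
from m import *
d=np.load('pics/w2.npy',allow_pickle=True).item(); P=pts(d); X,Y,Z=[P[...,i] for i in range(3)]
hsv=cv2.cvtColor(d['pixels'],cv2.COLOR_BGR2HSV);H,S,V=[hsv[...,i].astype(int) for i in range(3)]
U=np.arange(640)[None,:];W=np.arange(400)[:,None]
pm=big((S<90)&(Z>.07)&(Z<.108)&(W<260)&(U>250)&(U<385)); rect(P,pm,'plate front part')
q=P[pm]; print('plate z',np.percentile(q[:,2],[5,50,95]).round(4),'front y',np.percentile(q[:,1],[99,99.8]).round(4), 'x range top',np.percentile(q[q[:,1]>q[:,1].max()-.03][:,0],[1,99]).round(4))
v,u=np.nonzero(pm)
for r in range(140,260,15):
    c=np.nonzero(pm[r])[0]; a=plane(d,[[c.min()-.5,r],[c.max()+.5,r]],np.median(q[:,2])); print(r,a.round(4)[:,:2].tolist(),a[:,0].mean().round(4))
f=cv2.fillPoly(np.zeros((400,640),np.uint8),[],1)
cs,h=cv2.findContours(pm.astype(np.uint8),cv2.RETR_CCOMP,cv2.CHAIN_APPROX_NONE)
for c,hh in zip(cs,h[0]):
    if hh[3]>=0 and len(c)>20:
        e=cv2.fitEllipse(c); print('hole',e, plane(d,e[0],np.median(q[:,2])))
tm=(S<90)&(V>100)&(Z>.02)&(Z<.031)&(W<140)&(U>240)&(U<390); t=P[tm]
rect(P,tm,'tray nose part'); print('nose y',t[:,1].max(),'x',np.percentile(t[:,0],[.5,99.5]),'z',np.median(t[:,2]))
```

```text
plate front part 8666 c [ 453.7 -250.8] s [48.2 51.9] a 0.74 zmed 0.0942 mean [ 0.4539 -0.243   0.094 ]
plate z [0.0913 0.0942 0.0954] front y [-0.2251 -0.225 ] x range top [0.4314 0.4764]
140 [[0.4309, -0.2266], [0.4769, -0.2264]] 0.4539
155 [[0.4307, -0.2328], [0.4768, -0.2327]] 0.4537
170 [[0.4308, -0.2393], [0.4771, -0.2391]] 0.4539
185 [[0.431, -0.2458], [0.477, -0.2457]] 0.454
200 [[0.4312, -0.2526], [0.4768, -0.2524]] 0.454
215 [[0.4309, -0.2595], [0.4767, -0.2594]] 0.4538
230 [[0.431, -0.2667], [0.4771, -0.2665]] 0.4541
245 [[0.4312, -0.274], [0.477, -0.2738]] 0.4541
hole ((317.3434753417969, 165.91006469726562), (24.395212173461914, 28.34426498413086), 88.24341583251953) [[ 0.45386482 -0.23741328  0.09423463]]
tray nose part 1074 c [ 451.4 -221.2] s [62.4 17.7] a 1.75 zmed 0.0271 mean [ 0.451  -0.2176  0.0269]
nose y -0.21303798051832032 x [0.42043443 0.48236501] z 0.027077053752869108
```

```bash
python3 -m creep '{"delta_pos":[[1,-0.23,0],[3,-0.23,0],[3.9,-0.23,0],[3.9,-0.23,0],[3.9,-0.23,0],[3.9,-0.23,0]],"dr":[[0,0,0],[0,0,0],[0,0,0],[0,0,0],[0,0,0],[0,0,0]]}'
python3 - <<'E'
from m import *
go(.452,-.2825,.027,.3)
d=cam('wrist'); np.save('pics/w3.npy',d,allow_pickle=True); cv2.imwrite('pics/w3.png',cv2.resize(d['pixels'][60:220,220:420],None,fx=3,fy=3))
E
```

```text
clock: 6.6
position: [0.4517, -0.284, 0.0561]
ee_rot: [0.502, 0.499, 0.501, -0.499]
contact_force: [-0.2, -0.5, -4.4]
width: 0.0349
d [2.91, 0.03, -0.15] dr [-0.0002, 0.0009, -0.0012] pos [ 0.4517 -0.284   0.0561] yawY 0.29 F [-0.2 -0.5 -4.4] w 0.0349 t 6.6
```

View pics/w3.png

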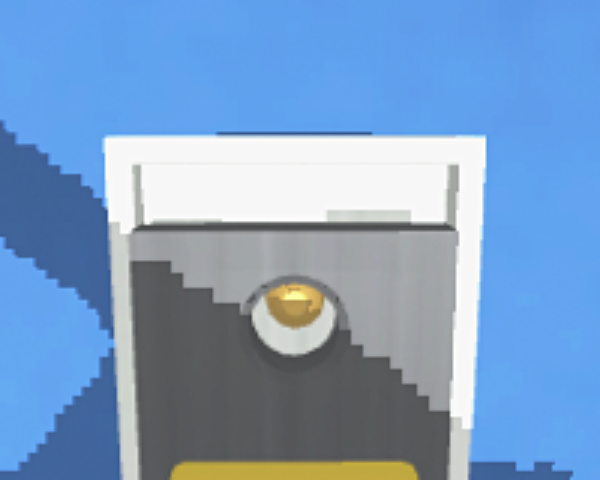

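The pin tip is at about (318,160), centred left to right in the hole at (318,166). I'll check y by ray casting.

Run:
```python
from m import *
d=np.load('pics/w3.npy',allow_pickle=True).item()
P=pts(d); print('plate z',P[195,318,2],P[150,318,2])
hsv=cv2.cvtColor(d['pixels'],cv2.COLOR_BGR2HSV);H,S,V=[hsv[...,i].astype(int) for i in range(3)]
g=(H>8)&(H<28)&(S>100); g[:150]=0;g[175:]=0;g[:,:290]=0;g[:,345:]=0
v,u=np.nonzero(g); print(u.mean(),v.mean(),v.min(),v.max(),P[g].mean(0),P[g][:,2].max())
k=P[g][:,2]>.031; print('tip',P[g][k].mean(0),k.sum())
print('hole top rim edges', plane(d,[[317.7,179]],.0555),plane(d,[[317.7,152]],.0555),plane(d,[[303,164],[333,164]],.0555))
```

```text
plate z 0.05615467164535705 0.05526044608111109
318.11170212765956 161.18617021276594 155 168 [ 0.45167588 -0.23938408  0.03437319] 0.19973396082536946
tip [ 0.45160107 -0.23924321  0.03479084] 170
hole top rim edges [[ 0.45142557 -0.24368139  0.0555    ]] [[ 0.45138743 -0.23201775  0.0555    ]] [[ 0.44512051 -0.23715444  0.0555    ]
 [ 0.45794564 -0.23711772  0.0555    ]]
```

```bash
python3 -m creep '{"delta_pos":[[0.5,0,0.06],[1,0,0.06],[1.3,0,0.06],[1.6,0,0.06],[1.9,0,0.06],[1.9,0,0.06]],"dr":[[0,0,0],[0,0,0],[0,0,0],[0,0,0],[0,0,0],[0,0,0]]}'
python3 -c "
from h import *; go(.452,-.2825,.027,.3)"
```

```text
clock: 7.25
position: [0.4508, -0.2839, 0.0359]
ee_rot: [0.501, 0.499, 0.502, -0.499]
contact_force: [0.2, 0.5, -4.6]
width: 0.0348
d [0.89, 0.12, -0.14] dr [-0.0003, -0.0008, 0.0008] pos [ 0.4508 -0.2839  0.0359] yawY 0.28 F [ 0.2  0.5 -4.6] w 0.0348 t 7.25
```

```bash
python3 -m creep '{"delta_pos":[[0.3,0,0],[0.6,0,0],[0.8,0,0],[0.9,0,0],[0.95,0,0],[0.95,0,0]],"dr":[[0,0,0],[0,0,0],[0,0,0],[0,0,0],[0,0,0],[0,0,0]]}'
python3 -c "
from h import *; go(.452,-.2825,.027,.3)"
```

```text
clock: 7.85
position: [0.4512, -0.2841, 0.0271]
ee_rot: [0.501, 0.499, 0.501, -0.499]
contact_force: [-0.6, 0.5, -3.9]
width: 0.035
d [0.01, 0.08, -0.16] dr [-0.0003, 0.0001, -0.0002] pos [ 0.4512 -0.2841  0.0271] yawY 0.28 F [-0.6  0.5 -3.9] w 0.035 t 7.85
```

Not on the floor yet, since the full weight is still carried. I'll press down a little further.

```bash
python3 -m creep '{"delta_pos":[[0.1,0,0],[0.1,0,0],[0.2,0,0],[0.2,0,0]],"dr":[[0,0,0],[0,0,0],[0,0,0],[0,0,0]]}'
python3 -c "
from h import *; go(.452,-.2825,.027,.3)"
```

```text
clock: 8.25
position: [0.4512, -0.2841, 0.027]
ee_rot: [0.502, 0.499, 0.501, -0.499]
contact_force: [-3.5, 2.7, 13.2]
width: 0.0348
d [0.0, 0.08, -0.16] dr [-0.0001, 0.0006, -0.0007] pos [ 0.4512 -0.2841  0.027 ] yawY 0.29 F [-3.5  2.7 13.2] w 0.0348 t 8.25
```

```bash
python3 -m creep '{"delta_pos":[[0,0,0],[0,0,0],[0,0,0],[-1,0,0],[-5,0,0],[-10,0,0],[-16,0,0],[-16,0,0],[-16,0,0]],"dr":[[0,0,0],[0,0,0],[0,0,0],[0,0,0],[0,0,0],[0,0,0],[0,0,0],[0,0,0],[0,0,0]]}' 0.2
python3 - <<'E'
from m import *
go(.452,-.293,.05,.3)
d=cam('wrist'); np.save('pics/w4.npy',d,allow_pickle=True); cv2.imwrite('pics/w4.png',d['pixels'])
P=pts(d); X,Y,Z=[P[...,i] for i in range(3)]
t=(abs(X-.452)<.06)&(abs(Y+.3)<.13)
rect(P,big(t&(Z>.006)&(Z<.06)),'tray all'); rect(P,big(t&(Z>.021)&(Z<.031)),'walls+plate top')
rect(P,big(t&(Z>.041)&(Z<.052)&(Y>-.35)),'block'); 
q=big(t&(Z>.041)&(Z<.052)&(Y>-.35)); print('block z',np.percentile(Z[q],[5,50,95]))
E
```

```text
clock: 9.15
position: [0.4523, -0.2851, 0.1878]
ee_rot: [0.503, 0.499, 0.499, -0.498]
contact_force: [0.8, -0.1, -1.1]
width: 0.0512
d [13.79, -0.1, 0.74] dr [-0.0001, 0.0038, -0.0047] pos [ 0.4523 -0.2851  0.1878] yawY 0.29 F [ 0.8 -0.1 -1.1] w 0.0512 t 9.15
tray all 11937 c [ 451.7 -303.1] s [ 62.2 179.5] a 0.14 zmed 0.0272 mean [ 0.4517 -0.2924  0.0296]
walls+plate top 3560 c [ 451.1 -283.8] s [ 46.2 116.1] a 0.18 zmed 0.0271 mean [ 0.451  -0.2768  0.0271]
block 2357 c [ 451.1 -283.6] s [36.  49.9] a 0.24 zmed 0.0472 mean [ 0.4511 -0.2826  0.0471]
block z [0.04571474 0.04719085 0.04837615]
```

View pics/w4.png

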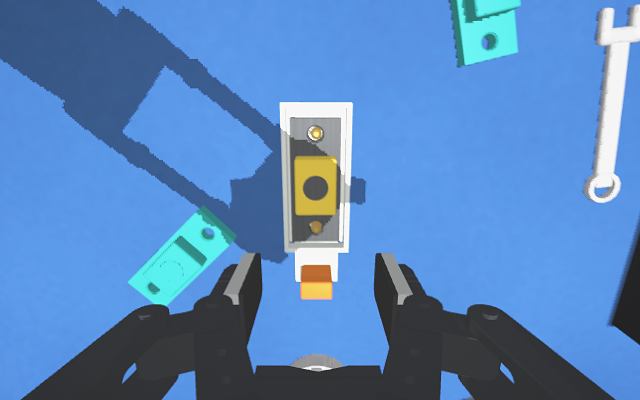

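The plate is seated: its top is level with the walls (z 0.027), both pins protrude, and the block is centred at (316,187). Next I'll grip the tray walls.

```bash
python3 -m creep '{"delta_pos":[[5,-0.07,0.75],[10,-0.07,0.75],[13.8,-0.07,0.75],[13.8,-0.07,0.75],[13.8,-0.07,0.75],[13.8,-0.07,0.75]],"dr":[[0,0,0],[0,0,0],[0,0,0],[0,0,0],[0,0,0],[0,0,0]]}' 0.75
python3 -c "
from h import *; go(.4517,-.293,.001,.2)"
```

```text
clock: 9.8
position: [0.4514, -0.2924, 0.0482]
ee_rot: [0.502, 0.499, 0.5, -0.499]
contact_force: [1.8, -0.5, -0.0]
width: 0.0744
d [4.72, 0.02, 0.05] dr [0.0016, 0.0014, -0.0018] pos [ 0.4514 -0.2924  0.0482] yawY 0.29 F [ 1.8 -0.5 -0. ] w 0.0744 t 9.8
```

```bash
python3 -m creep '{"delta_pos":[[2,0,0.05],[3.5,0,0.05],[4.2,0,0.05],[4.6,0,0.05],[4.6,0,0.05]],"dr":[[0,0,0],[0,0,0],[0,0,0],[0,0,0],[0,0,0]]}'
python3 -c "
from h import *; go(.4517,-.293,.001,.2)"
python3 -m creep '{"delta_pos":[[0,0,0],[0,0,0],[0,0,0],[0,0,0],[0,0,0],[0,0,0]],"dr":[[0,0,0],[0,0,0],[0,0,0],[0,0,0],[0,0,0],[0,0,0]]}' -1 80
```

```text
clock: 10.3
position: [0.4509, -0.2925, 0.0017]
ee_rot: [0.502, 0.499, 0.501, -0.499]
contact_force: [-0.2, 0.0, 1.0]
width: 0.0746
d [0.07, 0.08, 0.05] dr [0.0015, 0.0008, -0.0011] pos [ 0.4509 -0.2925  0.0017] yawY 0.29 F [-0.2  0.   1. ] w 0.0746 t 10.3
clock: 10.9
position: [0.4515, -0.2927, 0.0026]
ee_rot: [0.502, 0.499, 0.5, -0.499]
contact_force: [0.3, 0.4, 5.7]
width: 0.0601
```

```bash
python3 -m creep '{"delta_pos":[[-1,0,0],[-2.5,0,0],[-5,0,0],[-8,0,0],[-12,0,0],[-14,0,0],[-14,0,0],[-14,0,0]],"dr":[[0,0,0],[0,0,0],[0,0,0],[0,0,0],[0,0,0],[0,0,0],[0,0,0],[0,0,0]]}'
python3 -c "
from h import *; go(.495,.03,.14,-9); s=manip.get_state(); print(s['moment'])"
```

```text
clock: 11.7
position: [0.4494, -0.2913, 0.1402]
ee_rot: [0.501, 0.499, 0.502, -0.499]
contact_force: [-0.7, 0.2, -8.1]
width: 0.0602
d [0.05, 4.72, -32.11] dr [0.1621, -0.0013, 0.0017] pos [ 0.4494 -0.2913  0.1402] yawY 0.29 F [-0.7  0.2 -8.1] w 0.0602 t 11.7
[ 0.12599019  0.03818308 -0.0168418 ]
```

```bash
python3 -m creep '{"delta_pos":[[0,0.5,-2],[0,1,-5],[0,2,-9],[0,2.5,-13],[0,3,-17],[0,3.5,-21],[0,4,-25],[0,4.7,-29],[0,4.7,-32],[0,4.7,-32]],"dr":[[0.01,0,0],[0.03,0,0],[0.05,0,0],[0.07,0,0],[0.09,0,0],[0.11,0,0],[0.13,0,0],[0.15,0,0],[0.162,0,0],[0.162,0,0]]}'
python3 -m creep '{"delta_pos":[[0,0,0],[0,0,0],[0,0,0]],"dr":[[0,0,0],[0,0,0],[0,0,0]]}'
python3 - <<'E'
from m import *
go(.503,.127,.14,-9)
d=cam('wrist'); np.save('pics/w5.npy',d,allow_pickle=True); cv2.imwrite('pics/w5.png',d['pixels'])
E
```

```text
clock: 12.7
position: [0.4932, 0.0322, 0.1384]
ee_rot: [-0.458, -0.536, -0.463, 0.538]
contact_force: [-0.8, -0.8, -8.2]
width: 0.0602
clock: 13.0
position: [0.4954, 0.0271, 0.1403]
ee_rot: [-0.459, -0.538, -0.459, 0.538]
contact_force: [-0.7, -1.0, -7.0]
width: 0.0601
d [0.03, -0.83, -9.99] dr [-0.0013, 0.0004, 0.0014] pos [0.4954 0.0271 0.1403] yawY -9.08 F [-0.7 -1.  -7. ] w 0.0601 t 13.0
```

View pics/w5.png

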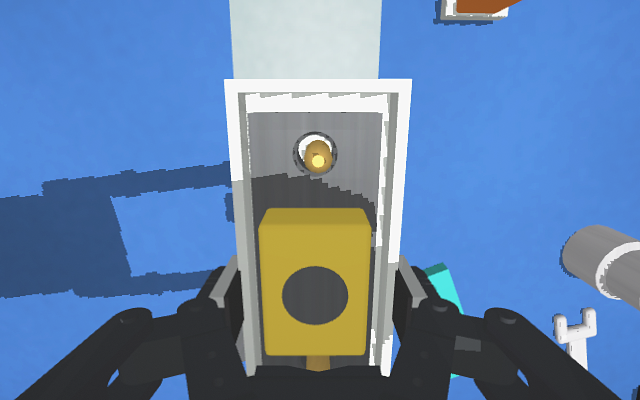

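The wrist view shows the sill ahead at columns 231–381 and the plate still seated on the held tray. I'll measure the sill edges and the tray pose.

Run:
```python
from m import *
d=np.load('pics/w5.npy',allow_pickle=True).item(); P=pts(d); X,Y,Z=[P[...,i] for i in range(3)]
hsv=cv2.cvtColor(d['pixels'],cv2.COLOR_BGR2HSV);H,S,V=[hsv[...,i].astype(int) for i in range(3)]
L=[];Rr=[]
for r in range(3,75,3):
    c=np.nonzero((S[r]<70)&(np.arange(640)>180)&(np.arange(640)<420))[0]; L.append([c.min()-.5,r]);Rr.append([c.max()+.5,r])
for n,a in(('L',L),('R',Rr)):
    q=plane(d,np.array(a),.008); vx,vy,x0,y0=cv2.fitLine(q[:,:2].astype(np.float32),cv2.DIST_HUBER,0,.01,.01).ravel()
    print(n,np.degrees(np.arctan2(vy,vx))%180,x0,y0,'resid',np.abs((q[:,0]-x0)*vy-(q[:,1]-y0)*vx).max(), 'x at y=.117',x0+(.117-y0)*vx/vy)
U=np.arange(640)[None,:];W=np.arange(400)[:,None]
m=(Z>.155)&(Z<.172)&(W<260)&(U>215)&(U<425)&(S<90); print('wall z',np.median(Z[m]))
m=big(m)
for n,s in(('L',-1),('R',1)):
    q=[]
    for r in range(85,260,5):
        c=np.nonzero(m[r])[0]; q.append([c.min()-.5 if s<0 else c.max()+.5,r])
    q=plane(d,np.array(q,float),.1635); vx,vy,x0,y0=cv2.fitLine(q[:,:2].astype(np.float32),cv2.DIST_HUBER,0,.01,.01).ravel()
    print('tray',n,np.degrees(np.arctan2(vy,vx))%180,x0,y0,'x at y .08',x0+(.08-y0)*vx/vy)
q=P[m]; print('nose',q[q[:,1]>np.percentile(q[:,1],99)].mean(0), 'row 80:',plane(d,[[318,78.5]],.1635))
# rack from top/scene
for n in('top','scene'):
    d=np.load(f'pics/{n}0.npy',allow_pickle=True).item(); P=pts(d);px=d['pixels'];hsv=cv2.cvtColor(px,cv2.COLOR_BGR2HSV);H,S,V=[hsv[...,i].astype(int) for i in range(3)];Z=P[...,2]
    s=(S<60)&(V>110)&(Z>.003)&(Z<.018)&(P[...,0]>.42)&(P[...,0]<.575)&(P[...,1]<.19)&(P[...,1]>-.02)
    s=big(s); rect(P,s,n+' sill')
    roof=big((Z>.062)&(Z<.076)&(P[...,0]>.4)&(P[...,0]<.72)&(P[...,1]>.15)&(P[...,1]<.4)&(S<90)); rect(P,roof,n+' roof'); rect(P,roof,n+' roofcast',.07,d)
```

```text
L 80.7211 0.45112786 0.15642196 resid 0.000354850494113217 x at y=.117 0.44468716
R 80.61992 0.560082 0.13855633 resid 0.0004224878473802181 x at y=.117 0.5565211
wall z 0.16474693112139596Traceback (most recent call last):
  File "<stdin>", line 16, in <module>
    return umr_minimum(a, axis, None, out, keepdims, initial, where)
ValueError: zero-size array to reduction operation minimum which has no identity
```

Run:
```python
from m import *
d=np.load('pics/w5.npy',allow_pickle=True).item(); P=pts(d); X,Y,Z=[P[...,i] for i in range(3)]
U=np.arange(640)[None,:];W=np.arange(400)[:,None]
m=(Z>.13)&(U>215)&(U<425)&(W<200)
for n,s in(('L',-1),('R',1)):
    q=[]
    for r in range(90,195,5):
        c=np.nonzero(m[r])[0]; q.append([c.min()-.5 if s<0 else c.max()+.5,r])
    q=plane(d,np.array(q,float),.1645); vx,vy,x0,y0=cv2.fitLine(q[:,:2].astype(np.float32),cv2.DIST_HUBER,0,.01,.01).ravel()
    print('tray',n,np.degrees(np.arctan2(vy,vx))%180,x0,y0,'x at y .08',x0+(.08-y0)*vx/vy)
print('nose:',plane(d,[[318,78.5],[230,78.5],[408,78.5]],.1645)); print(manip.get_state()['position'])
for n in('top','scene'):
    d=np.load(f'pics/{n}0.npy',allow_pickle=True).item(); P=pts(d);px=d['pixels'];hsv=cv2.cvtColor(px,cv2.COLOR_BGR2HSV);H,S,V=[hsv[...,i].astype(int) for i in range(3)];Z=P[...,2]
    s=(S<60)&(V>110)&(Z>.003)&(Z<.018)&(P[...,0]>.42)&(P[...,0]<.575)&(P[...,1]<.19)&(P[...,1]>-.02)
    s=big(s); rect(P,s,n+' sill'); q=P[s]; a=np.array([np.cos(np.radians(80.67)),np.sin(np.radians(80.67))]); print('sill along', np.percentile((q[:,:2]-[.5006,.117])@a,[.3,99.7]))
    roof=big((Z>.062)&(Z<.076)&(P[...,0]>.4)&(P[...,0]<.72)&(P[...,1]>.15)&(P[...,1]<.4)&(S<90)); q=P[roof]; b=np.array([-a[1],a[0]]); D=q[:,:2]-[.5006,.117]
    print('roof along',np.percentile(D@a,[.3,2,98,99.7]),'across',np.percentile(D@b,[.3,2,98,99.7]))
```

```text
tray L 80.6927 0.4739464 0.08940229 x at y .08 0.4724055
tray R 80.809006 0.5354279 0.079475984 x at y .08 0.5355127
nose: [[0.50829514 0.10570192 0.1645    ]
 [0.4795149  0.11041014 0.1645    ]
 [0.53774634 0.1010084  0.1645    ]]
[0.49562549 0.02709196 0.14053414]
top sill 2145 c [496.7 106.1] s [184.7 109.4] a 80.67 zmed 0.0076 mean [0.4966 0.1018 0.0077]
sill along [-0.10335523  0.07652934]
roof along [0.0910778  0.09296553 0.22761012 0.22993545] across [-0.10547718 -0.10323717  0.04422227  0.04647167]
scene sill 1169 c [498.3 103.9] s [181.8 115.2] a 80.98 zmed 0.0071 mean [0.5011 0.0998 0.0071]
sill along [-0.10274855  0.07665785]
roof along [0.09025027 0.09281555 0.23034544 0.23378608] across [-0.16501703 -0.16240395  0.04085204  0.04574168]
```

```bash
python3 -m creep '{"delta_pos":[[0,-0.2,-1],[0,-0.4,-3],[0,-0.6,-6],[0,-0.9,-9],[3,-0.9,-9],[6,-0.9,-9],[9,-0.9,-9],[11,-0.9,-9],[11,-0.9,-9],[11,-0.9,-9]],"dr":[[0,0,0],[0,0,0],[0,0,0],[0,0,0],[0,0,0],[0,0,0],[0,0,0],[0,0,0],[0,0,0],[0,0,0]]}'
python3 - <<'E'
from m import *
go(.5009,.1173,.0106,-9.2)
d=cam('wrist'); np.save('pics/w6.npy',d,allow_pickle=True); cv2.imwrite('pics/w6.png',d['pixels'])
E
```

```text
clock: 14.05
position: [0.5015, 0.1186, 0.0313]
ee_rot: [0.459, 0.538, 0.459, -0.538]
contact_force: [-0.5, 0.0, -6.5]
width: 0.0604
d [2.07, -0.04, 0.14] dr [0.0032, -0.0004, -0.0002] pos [0.5015 0.1186 0.0313] yawY -9.02 F [-0.5  0.  -6.5] w 0.0604 t 14.05
```

View pics/w6.png

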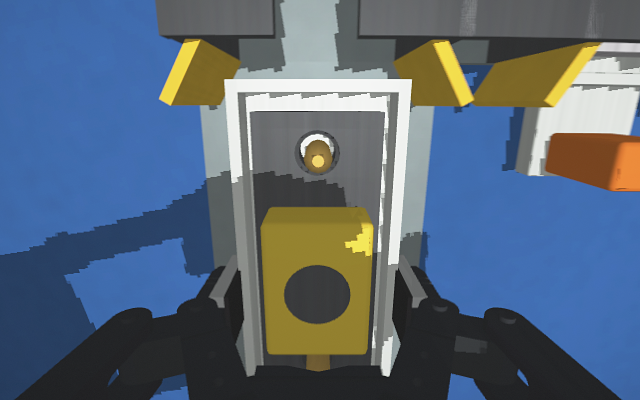

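The tray is centred on the bay: nose edges at 225/411, roof slit at 275/358, guides either side. I'll lower it.

```bash
python3 -m creep '{"delta_pos":[[0.5,0,0],[1,0,0],[1.5,0,0],[1.8,0,0],[2,0,0],[2.1,0,0],[2.1,0,0]],"dr":[[0,0,0],[0,0,0],[0,0,0],[0,0,0],[0,0,0],[0,0,0],[0,0,0]]}'
python3 -c "
from h import *; go(.5009,.1173,.0106,-9.2)"
```

```text
clock: 14.8
position: [0.5008, 0.1184, 0.0107]
ee_rot: [-0.459, -0.538, -0.459, 0.538]
contact_force: [-3.5, -0.1, 0.9]
width: 0.06
d [0.01, 0.02, 0.11] dr [0.0036, 0.0, 0.0001] pos [0.5008 0.1184 0.0107] yawY -8.99 F [-3.5 -0.1  0.9] w 0.06 t 14.8
```

```bash
python3 -m creep '{"delta_pos":[[0,0,0],[0,0,0],[0,0,0],[0,0,0],[-1,0,0],[-4,0,0],[-9,0,0],[-14,0,0],[-14,0,0],[-14,0,0]],"dr":[[0,0,0],[0,0,0],[0,0,0],[0,0,0],[0,0,0],[0,0,0],[0,0,0],[0,0,0],[0,0,0],[0,0,0]]}' 0.75
python3 - <<'E'
from m import *
go(.5009,.1173,.15,-9.2)
d=cam('wrist'); np.save('pics/w7.npy',d,allow_pickle=True); cv2.imwrite('pics/w7.png',d['pixels'])
P=pts(d); X,Y,Z=[P[...,i] for i in range(3)]
hsv=cv2.cvtColor(d['pixels'],cv2.COLOR_BGR2HSV);H,S,V=[hsv[...,i].astype(int) for i in range(3)]
t=(abs(X-.5)<.07)&(Y>0)&(Y<.25)
rect(P,big(t&(Z>.030)&(Z<.039)&(Y<.2)&(S<90)),'walls/plate')
q=big((H>3)&(H<35)&(S>110)&t&(Z>.035)&(Y<.18)); rect(P,q&(Z>.048),'block'); print('block z',np.percentile(Z[q],[20,50,90]))
q=big((H>3)&(H<18)&(S>140)&t&(Z>.02)&(Y<.07)); rect(P,q,'tab',.058,d); rect(P,q&(Z>.053),'tab top',.058,d)
m=t&(Z>.028)&(Y>.05)&(Y<.185)
E
```

```text
clock: 15.8
position: [0.5019, 0.1185, 0.152]
ee_rot: [0.46, 0.539, 0.458, -0.536]
contact_force: [0.2, 0.0, -0.4]
width: 0.0747
d [0.2, -0.08, 0.14] dr [0.0036, -0.0012, -0.0041] pos [0.5019 0.1185 0.152 ] yawY -8.99 F [ 0.2  0.  -0.4] w 0.0747 t 15.8
walls/plate 4644 c [502.4 129.3] s [116.2  46.1] a 80.88 zmed 0.0351 mean [0.5041 0.1378 0.0351]
block 2529 c [502.4 129.7] s [49.8 35.6] a 80.14 zmed 0.0551 mean [0.5025 0.1309 0.055 ]
block z [0.05436666 0.05502384 0.05590225]
tab 1110 c [488.2  40.3] s [36.5 28.5] a 80.75 zmed 0.058 mean [0.4879 0.0439 0.058 ]
tab top 481 c [486.9  32.4] s [20.4 28.5] a 80.74 zmed 0.058 mean [0.4856 0.0355 0.058 ]
```

View pics/w7.png

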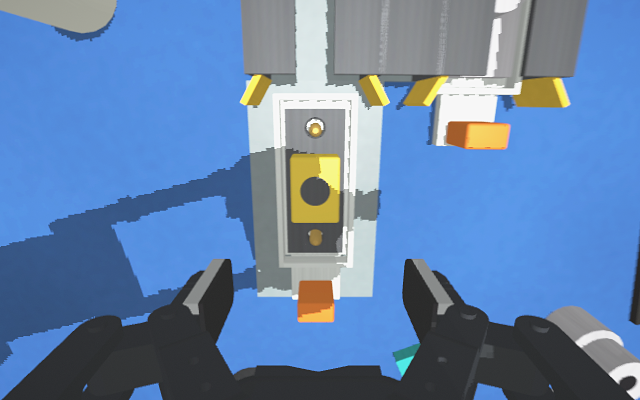

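The tray sits on the sill on target with the plate seated; the tab is at (316,300). Next I'll pinch the tab.

```bash
python3 -c "
from h import *; go(.4866,.032,.08,-9.2)"
```

```text
d [7.03, -0.04, 8.75] dr [0.0036, -0.0002, -0.0004] pos [0.5006 0.1184 0.1503] yawY -8.99 F [-0.3 -0.  -1.1] w 0.0745 t 15.85
```

```bash
python3 -m creep '{"delta_pos":[[0,0,4],[1,0,8.7],[4,-0.04,8.7],[7,-0.04,8.7],[7,-0.04,8.7],[7,-0.04,8.7],[7,-0.04,8.7]],"dr":[[0,0,0],[0,0,0],[0,0,0],[0,0,0],[0,0,0],[0,0,0],[0,0,0]]}' 0.2 30
python3 -c "
from h import *; go(.4866,.032,.03,-9.2)"
```

```text
clock: 16.55
position: [0.4877, 0.0328, 0.0806]
ee_rot: [0.46, 0.538, 0.459, -0.537]
contact_force: [0.0, 0.2, 0.3]
width: 0.0511
d [5.06, -0.11, 0.09] dr [0.0041, -0.0002, -0.001] pos [0.4877 0.0328 0.0806] yawY -8.97 F [0.  0.2 0.3] w 0.0511 t 16.55
```

```bash
python3 -m creep '{"delta_pos":[[2,-0.05,0.05],[3.5,-0.05,0.05],[4.5,-0.05,0.05],[5,-0.05,0.05],[5,-0.05,0.05]],"dr":[[0,0,0],[0,0,0],[0,0,0],[0,0,0],[0,0,0]]}'
python3 -m creep '{"delta_pos":[[0,0,0],[0,0,0],[0,0,0],[0,0,0],[0,0,0]],"dr":[[0,0,0],[0,0,0],[0,0,0],[0,0,0],[0,0,0]]}' -1 30
python3 -c "
from h import *
a=np.radians(80.7); go(.4866+.141*np.cos(a),.032+.141*np.sin(a),.03,-9.3)"
```

```text
clock: 17.05
position: [0.4866, 0.0323, 0.0301]
ee_rot: [0.459, 0.538, 0.459, -0.538]
contact_force: [-0.4, 0.3, 0.2]
width: 0.0515
clock: 17.55
position: [0.4873, 0.0321, 0.0308]
ee_rot: [0.46, 0.538, 0.459, -0.537]
contact_force: [0.9, -0.3, 5.4]
width: 0.0295
d [0.08, 0.01, -14.08] dr [0.0052, -0.0004, -0.0018] pos [0.4873 0.0321 0.0308] yawY -9.0 F [ 0.9 -0.3  5.4] w 0.0295 t 17.55
```

```bash
python3 -m creep '{"delta_pos":[[0,0,-0.5],[0,0,-1.5],[0,0.01,-2.5],[0,0.02,-3.5],[0,0.02,-4.5],[0,0.03,-5.5],[0,0.04,-6.5],[0,0.04,-7.5],[0,0.05,-8.5],[0,0.05,-9]],"dr":[[0,0,0],[0,0,0],[0,0,0],[0,0,0],[0.002,0,0],[0.003,0,0],[0.004,0,0],[0.005,0,0],[0.005,0,0],[0.005,0,0]]}'
python3 -c "
from h import *
a=np.radians(80.7); go(.4866+.141*np.cos(a),.032+.141*np.sin(a),.03,-9.3)"
```

```text
clock: 18.55
position: [0.5013, 0.1194, 0.0308]
ee_rot: [-0.46, -0.538, -0.457, 0.539]
contact_force: [-1.1, -8.5, 6.9]
width: 0.0296
d [0.06, -0.02, -5.24] dr [0.0025, 0.0034, -0.0011] pos [0.5013 0.1194 0.0308] yawY -9.15 F [-1.1 -8.5  6.9] w 0.0296 t 18.55
```

```bash
python3 -m creep '{"delta_pos":[[0,0,-0.8],[0,0,-1.6],[0,0,-2.4],[0,0,-3.2],[0,0,-3.8],[0,0,-4.2],[0,0,-4.5],[0,0,-4.5]],"dr":[[0,0,0],[0,0,0],[0,0,0],[0,0,0],[0,0,0],[0,0,0],[0,0,0],[0,0,0]]}'
python3 -c "
from h import *
a=np.radians(80.7); go(.4866+.141*np.cos(a),.032+.141*np.sin(a),.03,-9.3)"
```

```text
clock: 19.35
position: [0.5083, 0.1637, 0.0308]
ee_rot: [-0.459, -0.538, -0.457, 0.539]
contact_force: [-0.5, -6.1, 7.3]
width: 0.0299
d [0.08, -0.01, -0.75] dr [0.0021, 0.0031, -0.0007] pos [0.5083 0.1637 0.0308] yawY -9.18 F [-0.5 -6.1  7.3] w 0.0299 t 19.35
```

```bash
python3 -m creep '{"delta_pos":[[0,0,-0.3],[0,0,-0.5],[0,0,-0.7],[0,0,-0.8],[0,0,-0.8]],"dr":[[0,0,0],[0,0,0],[0,0,0],[0,0,0],[0,0,0]]}'
python3 -c "
from h import *
a=np.radians(80.7); go(.4866+.141*np.cos(a),.032+.141*np.sin(a),.03,-9.3)"
```

```text
clock: 19.85
position: [0.5095, 0.1711, 0.0308]
ee_rot: [-0.459, -0.538, -0.457, 0.539]
contact_force: [-1.2, -7.2, 8.2]
width: 0.0296
d [0.08, -0.01, -0.0] dr [0.0021, 0.0037, -0.0006] pos [0.5095 0.1711 0.0308] yawY -9.18 F [-1.2 -7.2  8.2] w 0.0296 t 19.85
```

No stop contact yet, so I'll keep going in small steps.

```bash
python3 -m creep '{"delta_pos":[[0,0,-0.1],[0,0,-0.2],[0,0,-0.3],[0,0,-0.3]],"dr":[[0,0,0],[0,0,0],[0,0,0],[0,0,0]]}'
python3 -c "
from h import *
a=np.radians(80.7); go(.4866+.141*np.cos(a),.032+.141*np.sin(a),.03,-9.3)"
```

```text
clock: 20.25
position: [0.5098, 0.173, 0.0308]
ee_rot: [-0.46, -0.537, -0.457, 0.54]
contact_force: [-2.1, -10.6, 8.0]
width: 0.0291
d [0.08, -0.01, 0.19] dr [0.0026, 0.0055, -0.0004] pos [0.5098 0.173  0.0308] yawY -9.15 F [ -2.1 -10.6   8. ] w 0.0291 t 20.25
```

```bash
python3 -m creep '{"delta_pos":[[0,0,-0.1],[0,0,-0.2],[0,0,-0.3],[0,0,-0.3]],"dr":[[0,0,0],[0,0,0],[0,0,0],[0,0,0]]}'
python3 -c "
from h import *
a=np.radians(80.7); go(.4866+.141*np.cos(a),.032+.141*np.sin(a),.03,-9.3)"
```

```text
clock: 20.65
position: [0.5098, 0.1731, 0.0308]
ee_rot: [-0.461, -0.535, -0.457, 0.541]
contact_force: [-0.1, -20.5, 10.7]
width: 0.0296
d [0.08, -0.01, 0.2] dr [0.0043, 0.0107, 0.0001] pos [0.5098 0.1731 0.0308] yawY -9.05 F [ -0.1 -20.5  10.7] w 0.0296 t 20.65
```

```bash
python3 -m creep '{"delta_pos":[[0,0,0.25],[0,0,0.3],[0,0,0.3],[0,0,0.3],[-2,0,0.3],[-5,0,0.5],[-9,0,1],[-13,0,3],[-16,0,6],[-16,0,6]],"dr":[[0,0,0],[0,0,0],[0,0,0],[0,0,0],[0,0,0],[0,0,0],[0,0,0],[0,0,0],[0,0,0],[0,0,0]]}' 0.2
python3 - <<'E'
from m import *
go(.5009,.1173,.15,-9.2)
d=cam('wrist'); np.save('pics/w8.npy',d,allow_pickle=True); cv2.imwrite('pics/w8.png',d['pixels'])
P=pts(d); X,Y,Z=[P[...,i] for i in range(3)]
hsv=cv2.cvtColor(d['pixels'],cv2.COLOR_BGR2HSV);H,S,V=[hsv[...,i].astype(int) for i in range(3)]
t=(abs(X-.51)<.05)&(Y>.1)&(Y<.21)
q=big((H>3)&(H<18)&(S>140)&t&(Z>.053)); rect(P,q,'tab top',.058,d)
a=np.array([.162,.987]); roof=(Z>.065)&(Z<.076)&(S<90)&(abs(X-.53)<.1)&(Y>.18); D=(P[roof][:,:2]-[.5006,.117])@a; print('roof front',np.percentile(D,[.3,2]))
print('tab along',(P[q][:,:2].mean(0)-[.5006,.117])@a)
b=(H>18)&(H<35)&(S>110)&(Z>.03)&(Y>.22); print('block seen thru slit',b.sum(),np.percentile(Z[b],[10,50,90]) if b.any() else '')
E
```

```text
clock: 21.65
position: [0.5032, 0.1183, 0.1945]
ee_rot: [0.46, 0.541, 0.455, -0.537]
contact_force: [-0.9, 0.2, -0.1]
width: 0.0517
d [4.45, -0.25, 0.14] dr [-0.0029, -0.0009, -0.0089] pos [0.5032 0.1183 0.1945] yawY -9.37 F [-0.9  0.2 -0.1] w 0.0517 t 21.65
tab top 18 c [501.5 164.7] s [ 0.8 12.2] a 80.47 zmed 0.058 mean [0.5019 0.1644 0.058 ]
roof front [0.0916331  0.09260605]
tab along 0.047057606172802656
block seen thru slit 492 [0.04040826 0.05369036 0.05559672]
```

View pics/w8.png

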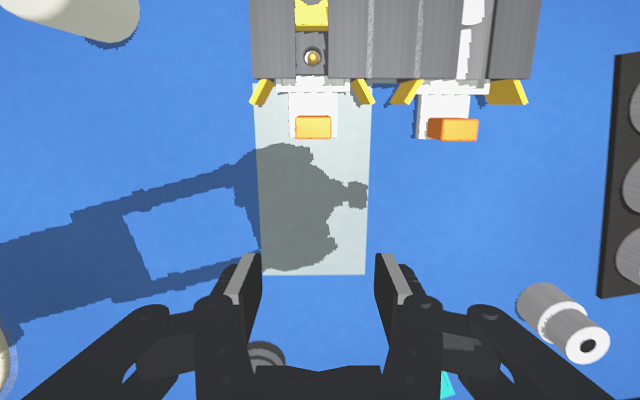

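The tab is at (313,127), level with the neighbouring tray's tab at (453,129). The pin and block are visible through the slit. I'll do final numeric checks of the tab, the bystanders and the block height.

Run:
```python
from m import *
d=np.load('pics/w8.npy',allow_pickle=True).item(); P=pts(d); X,Y,Z=[P[...,i] for i in range(3)]
hsv=cv2.cvtColor(d['pixels'],cv2.COLOR_BGR2HSV);H,S,V=[hsv[...,i].astype(int) for i in range(3)]
a=np.array([.162,.987])
for u,v in((313,127),(453,129)):
    m=np.zeros((400,640),bool); m[v-20:v+20,u-30:u+30]=1
    q=big(m&(S>110)&(H<30)&(Z>.053)&(Z<.065)); rect(P,q,'tab'); print('along from roof front mm',1000*((P[q][:,:2].mean(0)-[.5006,.117])@a-.092))
m=np.zeros((400,640),bool); m[:25,290:332]=1; q=m&(H>18)&(S>110); print('block top z',np.median(Z[q]))
m=np.zeros((400,640),bool); m[35:75,290:332]=1; q=m&(S<60)&(V<110); print('plate top z',np.median(Z[q]),'pin top',Z[50:65,305:320].max())
t0=np.load('pics/top0.npy',allow_pickle=True).item(); t1=cam('top'); 
df=(np.abs(pts(t1)[...,2]-pts(t0)[...,2])>.012)&(np.abs(t1['pixels'].astype(int)-t0['pixels']).sum(2)>60)
n,l,st,c=cv2.connectedComponentsWithStats(cv2.morphologyEx(df.astype(np.uint8),cv2.MORPH_OPEN,np.ones((2,2))))
for i in range(1,n):
    if st[i,4]>12: print('changed',c[i].round(),st[i])
```

```text
tab 723 c [509.2 171.4] s [16.6 28.4] a 80.51 zmed 0.059 mean [0.5087 0.1712 0.059 ]
along from roof front mm -37.223197270279364
tab 799 c [626.6 150.4] s [16.9 28.8] a 80.83 zmed 0.059 mean [0.6256 0.1507 0.0588]
along from roof front mm -38.48154578754309
block top z 0.054992826484111336
plate top z 0.034855747074315914 pin top 0.33825269147609827
changed [222. 291.] [  171   156   105   244 15368]
changed [414. 174.] [397 165  36  18 435]
changed [395. 222.] [388 219  21  12  75]
changed [432. 232.] [422 220  17  22 127]
changed [447. 231.] [442 225  11  12 109]
changed [397. 231.] [393 228   8   6  26]
changed [427. 230.] [425 229   5   3  14]
changed [391. 237.] [388 232   9   9  40]
changed [423. 234.] [422 232   4   4  13]
changed [ 58. 331.] [  28  306   74   52 2127]
changed [ 16. 341.] [  5 319  24  46 757]
changed [  2. 343.] [  0 326   5  40 155]
changed [317. 377.] [295 363  44  29 667]
changed [ 21. 389.] [  0 370  60  30 710]
changed [282. 388.] [276 381  13  17 148]
changed [343. 396.] [339 390   8  10  49]
```

```bash
python3 -c "
from rig import manip; print(manip.sign_off(), manip.get_state()['clock'])"
```

```text
the job is handed in; nothing more can be done
the job is handed in; nothing more can be done
```

The job is done and handed in at about 22 s on the robot's clock, out of the 72 s allowed. I fitted the die plate over the tray's pins on the bench and let go. I then set the loaded tray down on the sill and let go. Last, I slid it in by its tab until it stopped at about 20 N with no further movement, then released it.

What the last checks showed:
- **Tray home:** the tab stands 37.2 mm in front of the mouth, against the 37 mm expected. The neighbouring tray's tab reads 38.5 mm.
- **Plate seated:** its top is at z = 34.9 mm (34 mm expected) and the block top at 55.0 mm (54 mm expected). The cameras read about 1 mm high throughout, so both agree.
- **Nothing else moved:** comparing top views from before and after, only the plate, the tray and the robot had changed. The robot's new position covers part of that view, mainly the bottle and screwdriver side, so the comparison cannot vouch for objects there. The arm never went down near them.
- **Robot clear:** the gripper is open, well above the bench, and touching nothing.

One check gave nothing usable. The pin-height reading through the roof slit was spoiled by a stray depth value, so I relied on the plate and block heights and the picture instead. No other check failed or disagreed.

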